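Close the tea tin with the guarded lid press

TASK

One of the two lid presses holds the sage-green tin, whose lid still stands proud. Reach down through the window of that press's yellow guard with the fingertips, press the red lever paddle down until the lid is fully home, then let the lever come up again and draw the hand out, all without touching the guard. Leave the other press, the tins and the crockery alone; nothing is to be lifted.

Things in the scene. Friction and masses are not known exactly. Their poses are not given: they have to be found in the camera images.
- press_a: grey base plate of a lid press (press with the sage-green tin, lid proud) (320 x 124 x 12 mm), fixed to the table. Origin: on the table, 5 mm short of the base plate's middle; own x runs from the red paddle end (nearest the robot) to the pivot end, y to the left, z up. In this frame: window centre x = -85 mm, paddle centre x = -85 mm, tin axis x = +45 mm, lever pivot x = +150 mm at 111 mm height
- guard_a: the fixed guard cage (press with the sage-green tin, lid proud), same origin and axes as its press: yellow posts, steel bars 5 mm thick on the sides, front and over the tin, at most 134 mm above the table, outline x from -142 to +162 mm, y +-57 mm. Its only opening is the window in the flat yellow frame on top, at the end nearest the robot: clear 74 mm (x) by 70 mm (y), frame bars 20 mm wide and 6 mm thick. Must not be touched
- window_a (a point): middle of the guard window (press with the sage-green tin, lid proud), at the level of the yellow frame's top face (134 mm above the table); x and y axes run as the press's
- paddle_a (a point): middle of the top face of the red paddle (press with the sage-green tin, lid proud) (40 x 40 mm, 12 mm thick) at the end of the press lever, straight below the window; at rest 122 mm above the table (12 mm below the frame's top), about 29 mm lower when the lid is home. It is 235 mm from the pivot and swings down; pressing takes about 2 N at first and about 7 N while the lid moves down
- lever_a (a joint): swing of the lever (press with the sage-green tin, lid proud) in rad: 0 at rest (up, where its spring returns it), growing as the paddle is pressed down; the rubber foot meets a proud lid at about 0.03, the lid is home at about 0.12 to 0.13, where the lever is stopped firmly by the tin (with no tin it would stop at 0.16)
- lid_a (a joint): how far the lid of the sage-green tin has been pushed down, in m: 0 = standing 10 mm proud, 0.010 = fully home; tight fit, it stays where it is left
- tin_a: sage-green round tea tin in the nest of its press, 66 mm diameter, lid 69 mm; an orange band shows under the lid while it stands proud. Origin: middle of its underside, 12 mm above the table
- lidtop_a (a point): middle of the top of the sage-green tin's lid: 86 mm above the table when proud, 76 mm when home
- press_b: grey base plate of a lid press (press with the dark red tin, already closed) (320 x 124 x 12 mm), fixed to the table. Origin: on the table, 5 mm short of the base plate's middle; own x runs from the red paddle end (nearest the robot) to the pivot end, y to the left, z up. In this frame: window centre x = -85 mm, paddle centre x = -85 mm, tin axis x = +45 mm, lever pivot x = +150 mm at 111 mm height
- guard_b: the fixed guard cage (press with the dark red tin, already closed), same origin and axes as its press: yellow posts, steel bars 5 mm thick on the sides, front and over the tin, at most 134 mm above the table, outline x from -142 to +162 mm, y +-57 mm. Its only opening is the window in the flat yellow frame on top, at the end nearest the robot: clear 74 mm (x) by 70 mm (y), frame bars 20 mm wide and 6 mm thick. Must not be touched
- lever_b (a joint): swing of the lever (press with the dark red tin, already closed) in rad: 0 at rest (up, where its spring returns it), growing as the paddle is pressed down; the rubber foot meets a proud lid at about 0.03, the lid is home at about 0.12 to 0.13, where the lever is stopped firmly by the tin (with no tin it would stop at 0.16)
- lid_b (a joint): how far the lid of the dark red tin has been pushed down, in m: 0 = standing 10 mm proud, 0.010 = fully home; tight fit, it stays where it is left
- tin_b: dark red round tea tin, same size, in the nest of the other press, its lid already home. Origin: middle of its underside
- cup_mid: celadon tea cup, 68 mm across, 62 mm high, standing between the presses; origin under its middle
- cup_side: celadon tea cup, 76 mm across, 65 mm high, on the left; origin under its middle
- saucer: blue saucer, 90 mm across, 16 mm high, between the presses at the back; origin under its middle
- timer: white kitchen timer, 60 x 75 x 22 mm, on the right; origin under its middle
- teapot: white side-handled teapot, 112 mm across the belly, 96 mm high, handle reaching 131 mm from its axis along its own +y, spout along +x; on the right; origin under its middle
- jar: amber glass jar with wooden cap, 70 mm across, 100 mm high, on the left; origin under its middle
Not all that is in view belongs to the job. Of the things like the tin_b, leave any that is purple; of the rest the larger one is meant. What is shaped like the tin_a but purple is not meant.

How it is judged:
On the way:
1. the paddle of the press with the green tin is pressed down with the fingers, reaching in through its guard window (value of joint lever_a above 0.06 rad and contact force between the fingers and lever_a above 0.5 N and x of the grasp point in the frame of window_a between -0.037 and 0.037 m and y of the grasp point in the frame of window_a between -0.035 and 0.035 m), for 0.1 s.
At the end, for the whole second after the job is handed in: The green tin's lid is within 1.5 mm of fully home, its lever is back up (under 0.03 rad), the red tin is still closed and its lever up, both tins stand in their nests within 6 mm of their start, and cups, saucer, timer, teapot and jar are within 20 mm of theirs (value of joint each of lid_a, lid_b above 0.0085 m and value of joint each of lever_a, lever_b below 0.03 rad and distance of each of tin_a, tin_b from where it was at the start of the episode below 0.006 m and linear speed of tin_a below 0.02 m/s and distance of each of cup_mid, cup_side, saucer, timer, teapot, jar from where it was at the start of the episode below 0.02 m); the robot touches nothing.
It fails at once if the guard of the green tin's press is touched (over 0.5 N) (contact force between any of the fingers, the arm and guard_a above 0.5 N).
It fails at once if the other press or its guard is touched (over 0.5 N), or its lever is pressed (contact force between any of the fingers, the arm and press_b above 0.5 N or value of joint lever_b above 0.03 rad).
It fails at once if a tin is touched by hand (over 0.5 N), or lifted (contact force between any of the fingers, the arm and tin_a above 0.5 N or contact force between any of the fingers, the arm and tin_b above 0.5 N or distance of any of tin_a, tin_b from where it was at the start of the episode above 0.015 m).
It fails at once if a cup, the saucer, the timer, the teapot or the jar is moved more than 20 mm or lifted (distance of any of cup_mid, cup_side, saucer, timer, teapot, jar from where it was at the start of the episode above 0.02 m).
It also fails if it takes over 35 s, if anything falls off the work surface, if the arm or the gripper's body presses on something with over 40 N, if the wrist force passes 120 N, or if a joint passes its speed limit or range.

ROBOT

A 6-joint arm with a two-finger parallel gripper is mounted at the origin on the work surface. World frame = base frame: x ahead of the robot, y to its left, z up, the work surface at z = 0. Lengths are in m, angles in rad, forces in N, time in s.
With the tool pointing down it reaches from about 0.225 to 0.875 m from the base axis. Payload 3.4 kg.
Tool frame: the origin (TCP) lies between the finger pads; the fingertips stand 11 mm ahead of it and the grasp point (between the pads) lies 8 mm behind it (tips_ahead is the distance from the TCP to the fingertips, in m); z points along the fingers, x is the direction in which the jaws open and shut, and the axes are right-handed (so a half turn about z gives the same grasp; the last joint's range is limited). The gripper opens to 85 mm and grips with 20 to 120 N. Pads are 22 mm wide; open, the fingers measure 114 mm over their backs; the gripper's body (76 mm by 85 mm) begins 54 mm behind the grasp point. The pads swing forward as they close: fully open they stand 13 mm farther back than shut.
Start: joints at [-1.349, 0.276, 1.505, -0, 1.361, -0.121], TCP at [0.193, -0.542, 0.216] pointing down, gripper open.
Joint ranges: [-2.89, 2.89], [-0.75, 2.08], [0.22, 2.7], [-1.18, 4.32], [0.11, 2.71], [-2.7, 2.7]. Speed limits (rad/s): [2.57, 2.57, 3.14, 3.14, 3.14, 3.14].

INTERFACE

Orientations are given as a unit quaternion [w, x, y, z].
In Python, from rig import get_state, get_image, sign_off, masks_of, tips_ahead gives the robot as it stands.
- The arm moves only by the tool play_rows, never from a script. Its argument "series" is a list of rows, each an object of numbers: "fingers": the closure, from -1 (fully open) to 1 (shut); "dx", "dy", "dz": the shift along the world's x, y, z in mm; "turn": the turn about the world's z in rad. A call has 1 to 20 rows; each row shifts and turns the pose as measured when the row begins; what a row does not reach is not made up. A row lasts 1/12 s, in which the tool goes at most 41.7 mm and 7.16 degrees, less where a joint would pass 70% of its speed; a pose out of reach is approached as far as the arm can. A call with a gripper value outside its range is refused whole. The fingers move at their own pace and stop on an object; "squeeze" is the grip in N (left out, the last holds). Time passes only in rows, so rows that do not move let the fingers close. It gives the time, the measured TCP pose, the force and the opening at its end, in the units of the state.
- get_state(): the state, without advancing time (a new reading comes with each control period).
- get_image(name): name is "scene" or "top" or "wrist"; returns a dict with "pixels" (480x640x3 uint8, red, green, blue), "vfov" (degrees; the focal length in pixels is half the picture's height over the tangent of half this angle, whatever the lens; pixels are square), "cx", "cy" (the principal point, pixels), "rvec" (rotation vector, rad) and "tvec" (3), from world to camera coordinates, as OpenCV has them; the wrist camera has in their place "hand_eye" (4x4, takes a point from camera to tool coordinates, whose origin is the TCP and whose axes are the tool frame's). Camera axes: x right, y down, z forward; pixel columns grow to the right and rows downward; lengths in m; the calibration is good to about 2 mm. The wrist camera is an equidistant fisheye: a pixel r from the principal point sees the ray r / f radians off the axis. A picture is of the moment at which its call begins: read the wrist's pose just before it. There is no depth.
- sign_off(): hands the job in, once; it reports no verdict.
Trained networks look in a picture, given as the dict that the camera call returned (one of the last four; its "shot" number tells which), for a name from the list of things; names that differ only in an ending like _2 or _b are one class to them, and where a whole thing is asked for, a point or a joint stands for the part that bears it (a point fixed in the world has none). Each returns a list of dicts, best first, with "p" (0 to 1); they miss things now and then, are a little off and sometimes report something else, mostly with a low value. They report only what shows in the picture. A call takes as long as a camera call. They do not tell look-alikes from the thing itself.
- masks_of(picture, label): "region" (480x640 bool, what is visible of it) and "xy" ([column, row] in pixels, amid what is visible of it).
The state is a dict: "clock": time; "qpos": joint angles; "qd": joint speeds; "effort": joint torques, N m; "position": TCP position; "ee_rot": TCP orientation; "contact_force": force on the tool from outside, world axes, zero at the start; "moment": the same for the moment, N m; "width": finger opening in m.
Only numpy, scipy, OpenCV 4.12 (cv2) and the standard library are available. Lean on these libraries where they do the work, as an engineer would, in place of code of your own. Each camera call takes 0.05 s, during which the arm holds its last target. There are 200 camera calls.

## Working session

There is one attempt and no reset: what is moved stays moved. The work goes in short steps, Python scripts to look and compute and a tool call to move; the robot and the scene stay as the last step left them, time stands still between calls to the robot, and variables do not carry over. Pictures are saved under pics/ and viewed, about 8 in all and at most 12, crops included, and the job is handed in when it is done.

Besides the shell and the picture viewer there is one more tool, called after "Request:" as a command line: name --argument value ..., lists and objects as JSON in quotes. play_rows: Moves the arm, as the interface text tells. Its arguments: {"type":"object","properties":{"series":{"type":"array"},"squeeze":{"type":"number"}},"required":["series"]}

```bash
mkdir -p pics; cat > h.py <<'E'
import numpy as np,cv2
from rig import *
def save(im,n,crop=None,s=1):
    p=im["pixels"][:,:,::-1]
    if crop: x0,y0,x1,y1=crop; p=p[y0:y1,x0:x1]
    cv2.imwrite("pics/"+n,cv2.resize(p,None,fx=s,fy=s,interpolation=cv2.INTER_CUBIC))
def KRt(im):
    f=240/np.tan(np.radians(im["vfov"])/2)
    return np.array([[f,0,im["cx"]],[0,f,im["cy"]],[0,0,1]]),cv2.Rodrigues(np.array(im["rvec"],float))[0],np.array(im["tvec"],float)
def at_z(im,uv,z):
    K,R,t=KRt(im); d=R.T@np.linalg.inv(K)@np.array([uv[0],uv[1],1.]); c=-R.T@t
    return c+d*(z-c[2])/d[2]
def proj(im,P):
    K,R,t=KRt(im); return cv2.projectPoints(np.array(P,float).reshape(-1,3),R,t,K,None)[0].reshape(-1,2)
E
python3 - <<'E'
from h import *
print(tips_ahead); s=get_state(); print(s)
for n in("top","scene"):
    im=get_image(n); save(im,n+"0.png")
    for l in("tin_a","paddle_a","press_a","guard_a"):
        for m in masks_of(im,l): print(n,l,round(m["p"],2),np.round(m["xy"]),m["region"].sum(), np.round(at_z(im,m["xy"],.1),3))
E
```

```text
0.011
{'clock': 0.0, 'qpos': array([-1.34896414e+00,  2.76639614e-01,  1.50614735e+00, -1.28352496e-06,
        1.36070210e+00, -1.20971895e-01]), 'qd': array([-0.00022628,  0.00112504, -0.00121247,  0.00127588,  0.00096882,
       -0.00147232]), 'effort': array([ 5.15259435e-04, -4.16772687e+01, -2.45803410e+01, -3.88454446e-04,
        1.10536540e-02,  4.25135894e-06]), 'position': array([ 0.19315967, -0.54098913,  0.21520863]), 'ee_rot': array([-6.35369116e-04,  8.17351941e-01, -5.76137922e-01, -7.03852133e-04]), 'contact_force': array([-0.26540833, -0.39657677,  0.57826434]), 'moment': array([-0.01889554,  0.00922058,  0.0445298 ]), 'width': 0.08562713148017055}
top tin_a 0.89 [437. 174.] 507 [ 0.691 -0.334  0.1  ]
top tin_a 0.73 [233. 320.] 469 [0.234 0.274 0.1  ]
top tin_a 0.71 [247. 222.] 257 [0.531 0.248 0.1  ]
top tin_a 0.62 [314. 232.] 245 [0.502 0.043 0.1  ]
top tin_a 0.51 [383. 190.] 251 [ 0.636 -0.167  0.1  ]
top paddle_a 0.71 [378. 217.] 366 [ 0.552 -0.152  0.1  ]
top press_a 0.93 [246. 242.] 4035 [0.469 0.247 0.1  ]
top press_a 0.63 [381. 207.] 3903 [ 0.582 -0.162  0.1
[... 196 characters left out ...]
 142 [ 0.645 -0.168  0.1  ]
top guard_a 0.26 [379. 216.] 394 [ 0.553 -0.154  0.1  ]
scene tin_a 0.84 [326. 270.] 425 [0.57  0.103 0.1  ]
scene tin_a 0.78 [467. 264.] 844 [0.28  0.312 0.1  ]
scene tin_a 0.67 [246. 244.] 584 [ 0.675 -0.109  0.1  ]
scene tin_a 0.67 [378. 323.] 492 [0.591 0.31  0.1  ]
scene tin_a 0.66 [189. 223.] 442 [ 0.749 -0.29   0.1  ]
scene paddle_a 0.95 [251. 224.] 411 [ 0.617 -0.178  0.1  ]
scene paddle_a 0.15 [384. 311.] 6558 [0.556 0.292 0.1  ]
scene press_a 0.83 [385. 309.] 7151 [0.549 0.289 0.1  ]
scene press_a 0.72 [259. 237.] 5771 [ 0.631 -0.112  0.1  ]
scene guard_a 0.94 [394. 280.] 3109 [0.466 0.236 0.1  ]
scene guard_a 0.87 [270. 221.] 2486 [ 0.567 -0.155  0.1  ]
```

View pics/top0.png

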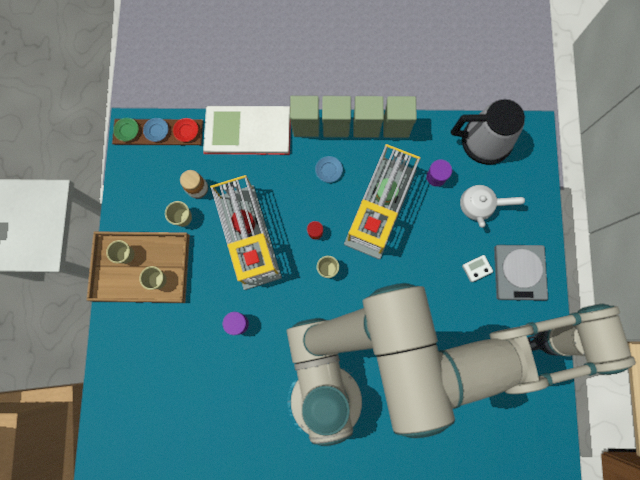

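View pics/scene0.png

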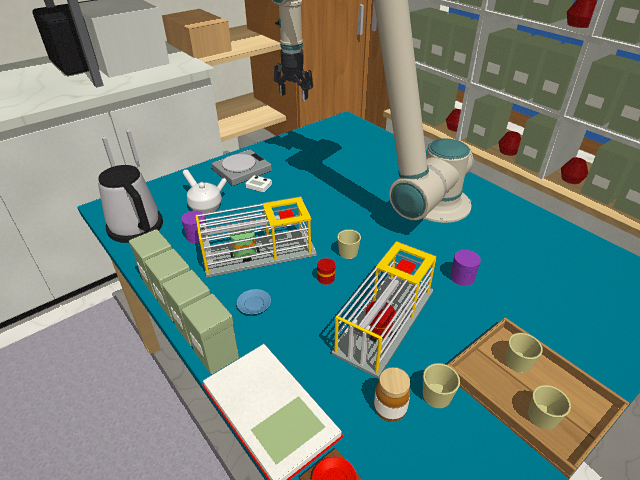

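The target is the press at top (376,214) / scene (260,235), which holds the green tin. The other press, at top (246,240), holds the dark red tin. The purple tins at top (440,173) and (234,323) and the small red tin at (315,230) are distractors. Next I fit the yellow frame in both views.

```bash
cat > fit.py <<'E'
from h import *
from scipy.optimize import minimize
def W(p,X,z=.134):
    c,s=np.cos(p[2]),np.sin(p[2]); X=np.asarray(X,float)
    return np.c_[p[0]+c*X[:,0]-s*X[:,1],p[1]+s*X[:,0]+c*X[:,1],np.full(len(X),z)]
def rect(a,b): return [[-85-a,-b],[-85+a,-b],[-85+a,b],[-85-a,b]]
OUT=np.array(rect(57,55))/1e3; INN=np.array(rect(37,35))/1e3
def render(im,p,S=8):
    m=np.zeros((480*S//2,640*S//2),np.uint8)
    q=lambda A:np.round((proj(im,W(p,A))+.5)*S/2*16-8).astype(np.int32)
    cv2.fillPoly(m,[q(OUT)],255,shift=4); cv2.fillPoly(m,[q(INN)],0,shift=4)
    return cv2.resize(m,(640,480),interpolation=cv2.INTER_AREA)/255.
def yel(im):
    h=cv2.cvtColor(im["pixels"],cv2.COLOR_RGB2HSV); return ((abs(h[...,0].astype(int)-25)<6)&(h[...,1]>150)&(h[...,2]>90)).astype(float)
def fit(ims,p0,win=45):
    def cost(p,tot=0):
        for im in ims:
            u=proj(im,W(p0,[[-.085,0]]))[0].astype(int); sl=np.s_[u[1]-win:u[1]+win,u[0]-win:u[0]+win]
            tot+=abs(render(im,p)[sl]-yel(im)[sl]).sum()
        return tot
    best=min((minimize(cost,np.array(p0)+d,method="Nelder-Mead",options=dict(initial_simplex=np.array(p0)+d+np.array([[0,0,0],[.015,0,0],[0,.015,0],[0,0,.1]]),xatol=1e-5,fatol=.1)) for d in ([0,0,0],[.01,.01,.05],[-.01,-.01,-.05])),key=lambda r:r.fun)
    return best.x,best.fun
E
python3 - <<'E'
from fit import *
a=get_image("top");b=get_image("scene")
w=at_z(a,(373,225),.134)[:2]; t=at_z(a,(386,189),.086)[:2]; yaw=np.arctan2(*(t-w)[::-1])
p0=[*(w+.085*np.array([np.cos(yaw),np.sin(yaw)])),yaw]; print(np.round(p0,4))
for n,I in(("both",[a,b]),("top",[a]),("scene",[b])):
    p,c=fit(I,p0); print(n,np.round(p,4),c,"window",W(p,[[-.085,0]]).round(4))
    if n=="both": P=p
q=a["pixels"].copy()
out=[]
for im,c in((a,(320,130,440,270)),(b,(190,180,330,285))):
    S=5; x0,y0,x1,y1=c; o=cv2.resize(im["pixels"][y0:y1,x0:x1],None,fx=S,fy=S,interpolation=cv2.INTER_CUBIC)
    for A,z in((OUT,.134),(INN,.134),(np.array([[.045,0],[.15,0],[-.085,0]]),.134)):
        cv2.polylines(o,[np.round((proj(im,W(P,A,z))+.5-[x0,y0])*S).astype(np.int32)],True,(255,0,255),1)
    out.append(cv2.resize(o,(400,400*o.shape[0]//o.shape[1])))
h=max(i.shape[0] for i in out); out=[cv2.copyMakeBorder(i,0,h-i.shape[0],0,0,0) for i in out]
cv2.imwrite("pics/fit.png",np.hstack(out)[:,:,::-1])
E
```

```text
[ 0.5981 -0.1617 -0.3384]
both [ 0.6036 -0.1647 -0.3915] 601.8196078431372 window [[ 0.5251 -0.1322  0.134 ]]
top [ 0.6024 -0.1647 -0.3845] 88.35294117647058 window [[ 0.5236 -0.1328  0.134 ]]
scene [ 0.6096 -0.1563 -0.3772] 316.43529411764706 window [[ 0.5306 -0.125   0.134 ]]
```

View pics/fit.png

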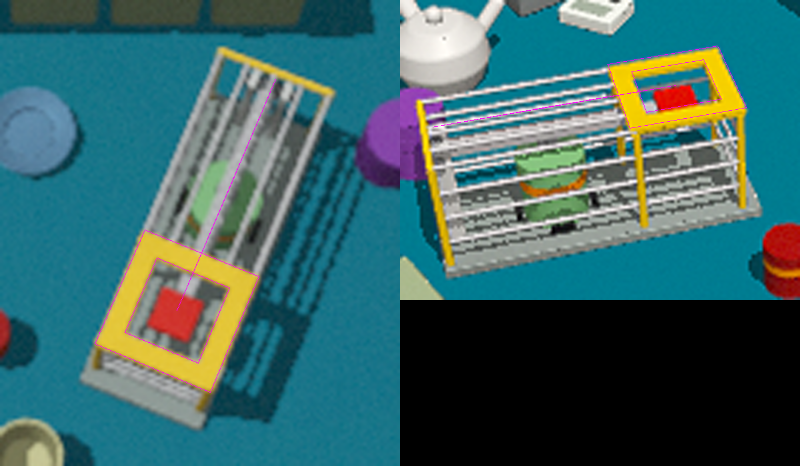

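The crop confirms the sage-green tin with its orange band showing, and the frame outline lies on the yellow frame. I'll close the fingers and move to hover above the window.

Request:
play_rows --series '[{"fingers":1,"dz":20},{"fingers":1,"dz":20},{"fingers":1,"dx":22,"dy":27,"turn":0.07},{"fingers":1,"dx":22,"dy":27,"turn":0.07},{"fingers":1,"dx":22,"dy":27,"turn":0.07},{"fingers":1,"dx":22,"dy":27,"turn":0.07},{"fingers":1,"dx":22,"dy":27,"turn":0.07},{"fingers":1,"dx":22,"dy":27,"turn":0.07},{"fingers":1,"dx":22,"dy":27,"turn":0.07},{"fingers":1,"dx":22,"dy":27,"turn":0.07},{"fingers":1,"dx":22,"dy":27,"turn":0.07},{"fingers":1,"dx":22,"dy":27,"turn":0.07},{"fingers":1,"dx":22,"dy":27,"turn":0.07},{"fingers":1,"dx":22,"dy":27,"turn":0.07},{"fingers":1},{"fingers":1}]'

```text
invalid input at $.series[0]: expected keys fingers, dx, dy, dz, turn
```

Request:
play_rows --series '[{"fingers":1,"dx":0,"dy":0,"dz":20,"turn":0},{"fingers":1,"dx":0,"dy":0,"dz":20,"turn":0},{"fingers":1,"dx":22,"dy":27,"dz":0,"turn":0.07},{"fingers":1,"dx":22,"dy":27,"dz":0,"turn":0.07},{"fingers":1,"dx":22,"dy":27,"dz":0,"turn":0.07},{"fingers":1,"dx":22,"dy":27,"dz":0,"turn":0.07},{"fingers":1,"dx":22,"dy":27,"dz":0,"turn":0.07},{"fingers":1,"dx":22,"dy":27,"dz":0,"turn":0.07},{"fingers":1,"dx":22,"dy":27,"dz":0,"turn":0.07},{"fingers":1,"dx":22,"dy":27,"dz":0,"turn":0.07},{"fingers":1,"dx":22,"dy":27,"dz":0,"turn":0.07},{"fingers":1,"dx":22,"dy":27,"dz":0,"turn":0.07},{"fingers":1,"dx":22,"dy":27,"dz":0,"turn":0.07},{"fingers":1,"dx":22,"dy":27,"dz":0,"turn":0.07},{"fingers":1,"dx":0,"dy":0,"dz":0,"turn":0}]'

```text
clock: 1.85
position: [0.4649, -0.2042, 0.2587]
ee_rot: [0.001, 0.984, -0.176, 0.005]
contact_force: [-0.7, -1.0, -0.2]
width: -0.0
```

Request:
play_rows --series '[{"fingers":1,"dx":25,"dy":30,"dz":-8,"turn":-0.03},{"fingers":1,"dx":20,"dy":25,"dz":0,"turn":0},{"fingers":1,"dx":10,"dy":13,"dz":0,"turn":0},{"fingers":1,"dx":0,"dy":0,"dz":0,"turn":0},{"fingers":1,"dx":0,"dy":0,"dz":0,"turn":0}]'

```text
clock: 2.27
position: [0.52, -0.1362, 0.2515]
ee_rot: [0.003, 0.982, -0.191, 0.005]
contact_force: [-0.5, 0.1, 0.8]
width: -0.0002
```

```bash
cat > wr.py <<'E'
from fit import *
from scipy.spatial.transform import Rotation as Ro
def wproj(im,s,P):
    H=np.array(im["hand_eye"]); R=Ro.from_quat(np.array(s["ee_rot"])[[1,2,3,0]]).as_matrix()
    X=(np.asarray(P)-s["position"])@R; X=(X-H[:3,3])@H[:3,:3]
    f=240/np.tan(np.radians(im["vfov"])/2); n=np.linalg.norm(X[:,:2],axis=1); th=np.arctan2(n,X[:,2])
    return np.c_[im["cx"]+f*th*X[:,0]/n,im["cy"]+f*th*X[:,1]/n]
def dense(A,k=12): 
    A=np.asarray(A); return np.vstack([A[i]+(A[(i+1)%4]-A[i])*np.linspace(0,1,k,False)[:,None] for i in range(4)])
def wrender(im,s,p,S=4):
    m=np.zeros((480*S,640*S),np.uint8)
    for A,v in((OUT,255),(INN,0)): cv2.fillPoly(m,[np.round((wproj(im,s,W(p,dense(A)))+.5)*S).astype(np.int32)],v)
    return cv2.resize(m,(640,480),interpolation=cv2.INTER_AREA)/255.
def show(im,s,p,n):
    o=im["pixels"].copy()
    for A in(OUT,INN): cv2.polylines(o,[np.round(wproj(im,s,W(p,dense(A)))).astype(np.int32)],True,(255,0,255),1)
    cv2.imwrite("pics/"+n,o[:,:,::-1])
def wfit(im,s,p0):
    Y=yel(im); c=lambda p:abs(wrender(im,s,p)-Y).sum()
    r=minimize(c,p0,method="Nelder-Mead",options=dict(initial_simplex=np.array(p0)+np.array([[0,0,0],[.008,0,0],[0,.008,0],[0,0,.05]]),xatol=1e-5,fatol=.1)); return r.x,r.fun
E
python3 - <<'E'
from wr import *
s=get_state(); im=get_image("wrist"); print(s["position"],s["ee_rot"],tips_ahead,s["contact_force"])
p0=[.6024,-.1647,-.3845]; p,c=wfit(im,s,p0); print(p,c,W(p,[[-.085,0]]))
for q in masks_of(im,"paddle_a"): print(q["p"],q["xy"])
print(wproj(im,s,W(p,[[-.085,0]],.122)),wproj(im,s,W(p0,[[-.085,0]],.122)))
show(im,s,p,"w0.png")
E
```

```text
[ 0.51998122 -0.13617714  0.25152401] [ 0.00257038  0.98166943 -0.19050625  0.00508767] 0.011 [-0.54914637  0.06603499  0.79717574]
[ 0.6036683  -0.16427184 -0.3835028 ] 2065.105882352941 [[ 0.52484272 -0.1324673   0.134     ]]
0.88 [353.2, 216.4]
0.59 [378.9, 227.8]
0.16 [385.8, 216.6]
[[322.45707736 221.23097185]] [[321.16699348 222.20880563]]
```

View pics/w0.png

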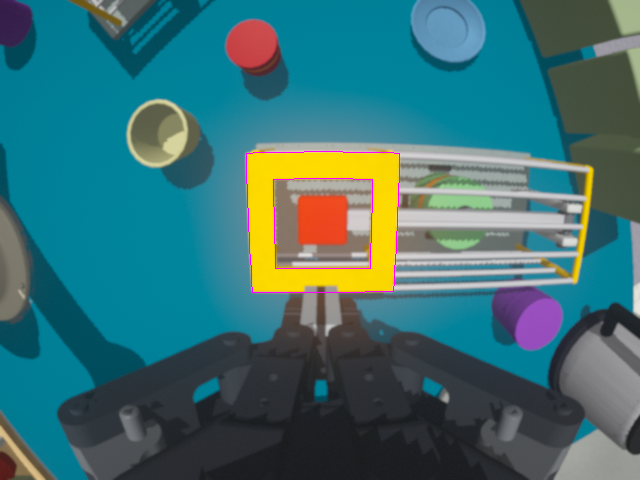

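The outline matches the frame to about 1 mm, and the paddle sits where predicted at (322,220). Before descending I'll check how wide the linkage is at each height behind the tips.

```bash
python3 - <<'E'
from wr import *
s=get_state(); im=get_image("wrist"); H=np.array(im["hand_eye"]); print(H.round(3))
R=Ro.from_quat(np.array(s["ee_rot"])[[1,2,3,0]]).as_matrix()
ys=np.sign(H[1,3])*.012
for b in(0,20,30,40,50,60,70,90):
    P=np.array([[x,ys,.011-b/1e3] for x in(-.037,-.015,.015,.037)])@R.T+s["position"]
    print(b,wproj(im,s,P).round().tolist())
ax=R[:,2]; print("tip",s["position"]+.011*ax,"yaw",np.arctan2(R[1,0],R[0,0]))
save(im,"w1.png",(200,260,440,480),3)
E
```

```text
[[ 1.     0.     0.     0.   ]
 [-0.     0.965  0.262 -0.066]
 [-0.    -0.262  0.965 -0.157]
 [ 0.     0.     0.     1.   ]]
0 [[243.0, 259.0], [289.0, 259.0], [352.0, 259.0], [397.0, 259.0]]
20 [[234.0, 273.0], [285.0, 274.0], [355.0, 274.0], [406.0, 273.0]]
30 [[229.0, 282.0], [283.0, 282.0], [358.0, 282.0], [411.0, 282.0]]
40 [[223.0, 291.0], [280.0, 292.0], [360.0, 292.0], [417.0, 291.0]]
50 [[217.0, 302.0], [277.0, 303.0], [363.0, 303.0], [424.0, 302.0]]
60 [[209.0, 314.0], [274.0, 315.0], [366.0, 316.0], [431.0, 314.0]]
70 [[200.0, 328.0], [270.0, 330.0], [370.0, 330.0], [440.0, 328.0]]
90 [[179.0, 362.0], [261.0, 367.0], [379.0, 367.0], [461.0, 362.0]]
tip [ 0.51954455 -0.13700169  0.2405709 ] yaw -0.3850581215206469
```

View pics/w1.png

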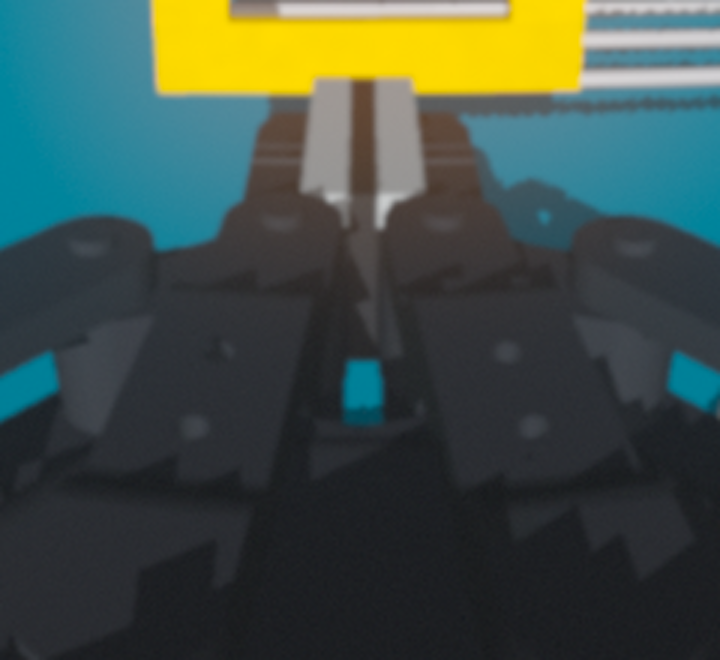

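Request:
play_rows --series '[{"fingers":1,"dx":5,"dy":4,"dz":-20,"turn":0},{"fingers":1,"dx":0,"dy":0,"dz":-20,"turn":0},{"fingers":1,"dx":0,"dy":0,"dz":-20,"turn":0},{"fingers":1,"dx":0,"dy":0,"dz":0,"turn":0},{"fingers":1,"dx":0,"dy":0,"dz":0,"turn":0}]'

```text
clock: 2.83
position: [0.5223, -0.1396, 0.1926]
ee_rot: [0.004, 0.981, -0.196, 0.008]
contact_force: [0.9, -0.3, 0.3]
width: -0.0003
```

```bash
python3 - <<'E'
from wr import *
s=get_state(); im=get_image("scene"); print(s["position"],s["ee_rot"],tips_ahead)
R=Ro.from_quat(np.array(s["ee_rot"])[[1,2,3,0]]).as_matrix()
x0,y0,x1,y1=200,90,340,260; S=5
o=cv2.resize(im["pixels"][y0:y1,x0:x1],None,fx=S,fy=S,interpolation=cv2.INTER_CUBIC)
f=lambda P:np.round((proj(im,P)+.5-[x0,y0])*S).astype(int)
for b in range(0,101,10):
    q=f(np.array([[x,0,.011-b/1e3] for x in(-.037,0,.037)])@R.T+s["position"])
    cv2.line(o,tuple(map(int,q[0])),tuple(map(int,q[2])),(255,0,255) if b%50 else (0,255,255),1)
P=[.6037,-.1643,-.3835]
cv2.polylines(o,[f(W(P,INN)).astype(np.int32)],True,(0,0,255),1)
o=o[:850]; cv2.imwrite("pics/s1.png",cv2.resize(o,None,fx=.7,fy=.7)[:,:,::-1])
E
```

```text
[ 0.52225448 -0.13962553  0.19264363] [ 0.00445174  0.98057668 -0.19593782  0.00761155] 0.011
```

View pics/s1.png

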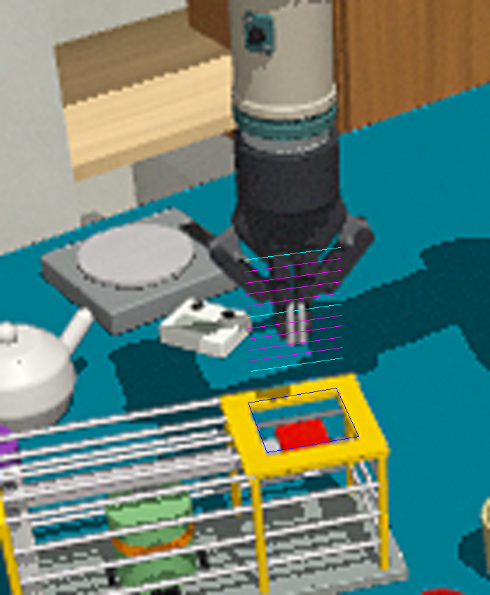

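The tips appear 13–18 mm behind the nominal point. The links reach ±37 mm only about 50 mm behind the tips, and 41 mm is needed, so the jaw along press x is fine. I'll correct the xy drift and descend in steps.

Request:
play_rows --series '[{"fingers":1,"dx":2.5,"dy":7,"dz":0,"turn":0},{"fingers":1,"dx":0,"dy":0,"dz":0,"turn":0},{"fingers":1,"dx":0,"dy":0,"dz":0,"turn":0}]'

```text
clock: 3.13
position: [0.5257, -0.1338, 0.1957]
ee_rot: [0.005, 0.98, -0.197, 0.01]
contact_force: [-0.8, 0.1, -0.2]
width: -0.0002
```

Request:
play_rows --series '[{"fingers":1,"dx":0,"dy":0,"dz":-10,"turn":0},{"fingers":1,"dx":0,"dy":0,"dz":-10,"turn":0},{"fingers":1,"dx":0,"dy":0,"dz":0,"turn":0}]'

```text
clock: 3.38
position: [0.5272, -0.134, 0.1765]
ee_rot: [0.005, 0.98, -0.197, 0.012]
contact_force: [-0.5, -0.5, 0.1]
width: 0.0001
```

Request:
play_rows --series '[{"fingers":1,"dx":-2,"dy":1,"dz":-10,"turn":0.01},{"fingers":1,"dx":-1,"dy":0,"dz":-6,"turn":0},{"fingers":1,"dx":0,"dy":0,"dz":0,"turn":0}]'

```text
clock: 3.63
position: [0.5237, -0.1327, 0.1587]
ee_rot: [0.005, 0.981, -0.192, 0.012]
contact_force: [-0.3, -0.2, -0.9]
width: 0.0
```

```bash
python3 - <<'E'
from wr import *
s=get_state(); im=get_image("wrist"); print(s["position"],s["contact_force"])
p0=[.6037,-.1643,-.3835]; p,c=wfit(im,s,p0); w=W(p,[[-.085,0]])[0]; print(p,c,w)
R=Ro.from_quat(np.array(s["ee_rot"])[[1,2,3,0]]).as_matrix(); print("zaxis",R[:,2],"yaw",np.arctan2(R[1,0],R[0,0]))
show(im,s,p,"w2.png")
E
```

```text
[ 0.52373355 -0.13267608  0.15865702] [-0.33257458 -0.20456629 -0.90299911]
[ 0.60355293 -0.16447306 -0.38498779] 7358.113725490194 [ 0.52477467 -0.1325515   0.134     ]
zaxis [ 0.02075047 -0.01486438 -0.99967418] yaw -0.3854355744300585
```

View pics/w2.png

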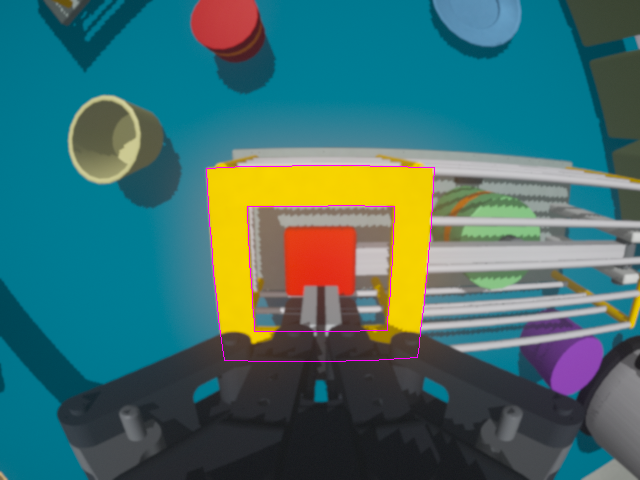

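Request:
play_rows --series '[{"fingers":1,"dx":0,"dy":0,"dz":-10,"turn":0},{"fingers":1,"dx":-0.5,"dy":0,"dz":-10,"turn":0},{"fingers":1,"dx":-0.5,"dy":0,"dz":0,"turn":0}]'

```text
clock: 3.93
position: [0.5238, -0.1331, 0.1382]
ee_rot: [0.006, 0.981, -0.192, 0.013]
contact_force: [-0.9, 0.6, 0.7]
width: 0.0001
```

Request:
play_rows --series '[{"fingers":1,"dx":-0.5,"dy":0,"dz":-7,"turn":0},{"fingers":1,"dx":-0.5,"dy":0,"dz":0,"turn":0}]'

```text
clock: 4.1
position: [0.5225, -0.133, 0.1299]
ee_rot: [0.005, 0.981, -0.192, 0.012]
contact_force: [0.1, -0.5, -0.6]
width: 0.0003
```

Request:
play_rows --series '[{"fingers":1,"dx":0.5,"dy":0,"dz":-6,"turn":0},{"fingers":1,"dx":0.5,"dy":0,"dz":0,"turn":0}]'

```text
clock: 4.27
position: [0.5233, -0.133, 0.1232]
ee_rot: [0.005, 0.981, -0.192, 0.012]
contact_force: [-0.2, -0.2, 0.1]
width: -0.0001
```

Request:
play_rows --series '[{"fingers":1,"dx":0.5,"dy":0.5,"dz":-6,"turn":0},{"fingers":1,"dx":0,"dy":0,"dz":0,"turn":0}]'

```text
clock: 4.43
position: [0.5242, -0.1327, 0.1168]
ee_rot: [0.005, 0.981, -0.192, 0.013]
contact_force: [0.4, -0.1, 0.1]
width: -0.0001
```

Request:
play_rows --series '[{"fingers":1,"dx":0,"dy":0.5,"dz":-6,"turn":0},{"fingers":1,"dx":0,"dy":0,"dz":0,"turn":0}]'

```text
clock: 4.6
position: [0.5245, -0.1322, 0.1103]
ee_rot: [0.006, 0.981, -0.192, 0.013]
contact_force: [-0.7, -0.6, -0.7]
width: -0.0001
```

```bash
python3 - <<'E'
from wr import *
s=get_state(); im=get_image("wrist"); b=get_image("scene"); print(s["position"],s["contact_force"],s["effort"])
A=cv2.resize(im["pixels"][180:400,200:460],None,fx=1.8,fy=1.8,interpolation=cv2.INTER_CUBIC)[:,:400]
B=cv2.resize(b["pixels"][160:260,220:320],(396,396),interpolation=cv2.INTER_CUBIC)
cv2.imwrite("pics/c3.png",np.hstack([A,B])[:,:,::-1])
E
```

```text
[ 0.52452163 -0.13215088  0.110304  ] [-0.73879945 -0.56715198 -0.6956589 ] [-6.14658790e-02 -4.00303245e+01 -2.22621202e+01 -2.97561788e-02
 -3.96469496e-01  5.75986443e-03]
```

View pics/c3.png

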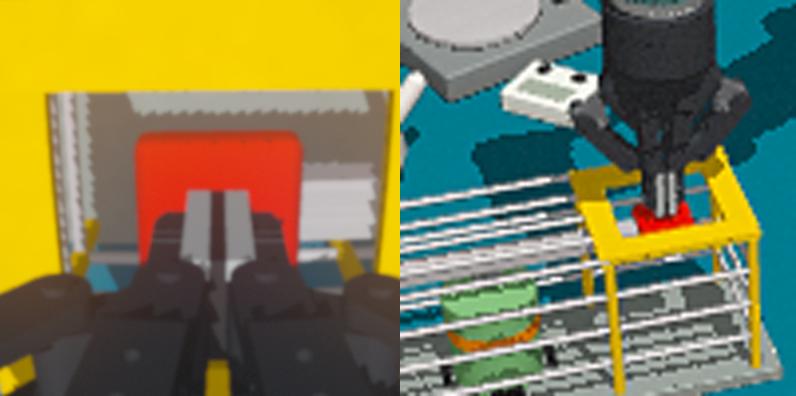

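Fingers are centred on the paddle and just above it, well clear of the frame. Next I'll press in steps.

Request:
play_rows --series '[{"fingers":1,"dx":0,"dy":0,"dz":-6,"turn":0},{"fingers":1,"dx":0,"dy":0,"dz":0,"turn":0}]'

```text
clock: 4.87
position: [0.5261, -0.1328, 0.1056]
ee_rot: [0.006, 0.981, -0.192, 0.015]
contact_force: [-1.1, 0.3, 2.4]
width: 0.0
```

Request:
play_rows --series '[{"fingers":1,"dx":0,"dy":0,"dz":-6,"turn":0},{"fingers":1,"dx":0,"dy":0,"dz":0,"turn":0}]'

```text
clock: 5.03
position: [0.5267, -0.133, 0.0998]
ee_rot: [0.006, 0.981, -0.192, 0.016]
contact_force: [-0.8, 0.5, 1.8]
width: 0.0001
```

Request:
play_rows --series '[{"fingers":1,"dx":-1,"dy":0,"dz":-5,"turn":0},{"fingers":1,"dx":-1,"dy":0.5,"dz":-5,"turn":0},{"fingers":1,"dx":0,"dy":0,"dz":0,"turn":0}]'

```text
clock: 5.28
position: [0.5271, -0.1332, 0.0918]
ee_rot: [0.006, 0.981, -0.192, 0.019]
contact_force: [-1.8, 1.0, 2.5]
width: -0.0002
```

Request:
play_rows --series '[{"fingers":1,"dx":-0.5,"dy":0,"dz":-5,"turn":0},{"fingers":1,"dx":0,"dy":0,"dz":0,"turn":0}]'

```text
clock: 5.45
position: [0.5274, -0.1333, 0.0878]
ee_rot: [0.006, 0.981, -0.192, 0.02]
contact_force: [-2.1, 0.9, 2.3]
width: 0.0002
```

```bash
cat > look.py <<'E'
import sys
from wr import *
s=get_state(); im=get_image("wrist"); b=get_image("scene"); print(s["position"],s["contact_force"],s["moment"])
A=cv2.resize(im["pixels"][180:400,200:460],None,fx=1.8,fy=1.8,interpolation=cv2.INTER_CUBIC)[:,:400]
B=cv2.resize(b["pixels"][160:260,220:320],(396,396),interpolation=cv2.INTER_CUBIC)
cv2.imwrite("pics/"+sys.argv[1],np.hstack([A,B])[:,:,::-1])
E
python3 look.py c4.png
```

```text
[ 0.52741712 -0.13329572  0.08783597] [-2.12179674  0.8655502   2.30365977] [0.04503398 0.17246321 0.04707292]
```

View pics/c4.png

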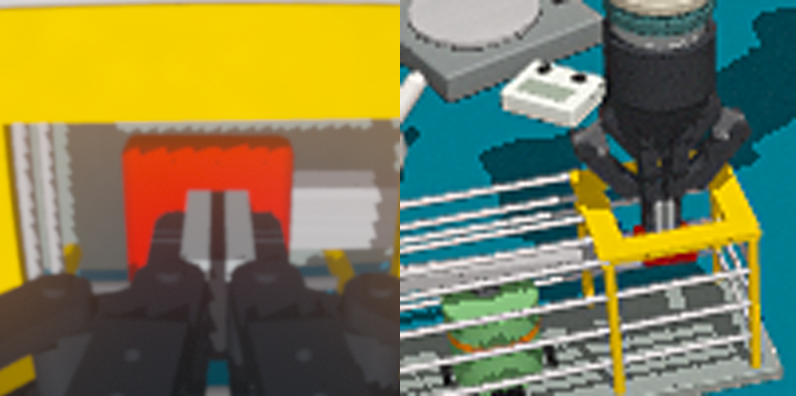

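The orange band is shrinking and there is plenty of clearance, so I'll keep pressing.

Request:
play_rows --series '[{"fingers":1,"dx":-2.5,"dy":1,"dz":-5,"turn":0},{"fingers":1,"dx":-0.5,"dy":0,"dz":-2,"turn":0}]'

```text
clock: 5.72
position: [0.5277, -0.1335, 0.0829]
ee_rot: [0.007, 0.981, -0.192, 0.024]
contact_force: [-2.3, 2.5, 8.2]
width: -0.0002
```

Request:
play_rows --series '[{"fingers":1,"dx":-2.5,"dy":1,"dz":-5,"turn":0},{"fingers":1,"dx":-0.5,"dy":0,"dz":-2,"turn":0}]'

```text
clock: 5.88
position: [0.5281, -0.1336, 0.0781]
ee_rot: [0.008, 0.981, -0.192, 0.029]
contact_force: [-1.9, 1.5, 7.0]
width: -0.0001
```

Request:
play_rows --series '[{"fingers":1,"dx":0,"dy":0,"dz":-4,"turn":0},{"fingers":1,"dx":0,"dy":0,"dz":-2,"turn":0}]'

```text
clock: 6.05
position: [0.5284, -0.1337, 0.076]
ee_rot: [0.008, 0.981, -0.192, 0.03]
contact_force: [-6.8, 2.1, 21.8]
width: -0.0001
```

```bash
python3 look.py c5.png
```

```text
[ 0.52843584 -0.133698    0.07596953] [-6.83005721  2.14562122 21.82584321] [ 0.31423896  0.87760264 -0.0027802 ]
```

View pics/c5.png

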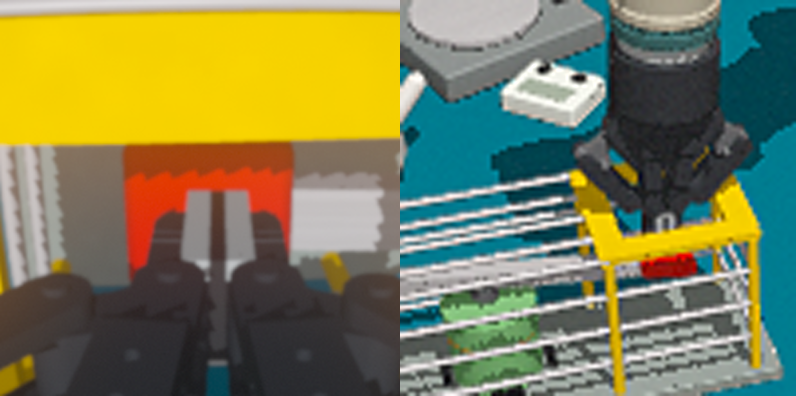

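The orange band is gone and the force has jumped to 22 N, which is the firm stop, so the lid is home. I'll withdraw step by step, watching for sideways drift.

Request:
play_rows --series '[{"fingers":1,"dx":0,"dy":0,"dz":5,"turn":0},{"fingers":1,"dx":0,"dy":0,"dz":6,"turn":0}]'

```text
clock: 6.32
position: [0.5276, -0.1334, 0.088]
ee_rot: [0.008, 0.981, -0.192, 0.03]
contact_force: [-0.2, 0.7, 1.6]
width: -0.0001
```

Request:
play_rows --series '[{"fingers":1,"dx":0,"dy":0,"dz":8,"turn":0},{"fingers":1,"dx":0,"dy":0,"dz":8,"turn":0}]'

```text
clock: 6.48
position: [0.5275, -0.1333, 0.1044]
ee_rot: [0.008, 0.981, -0.192, 0.03]
contact_force: [-0.2, -0.0, 0.7]
width: 0.0005
```

Request:
play_rows --series '[{"fingers":1,"dx":-1,"dy":0.5,"dz":10,"turn":0},{"fingers":1,"dx":-1,"dy":0,"dz":12,"turn":0}]'

```text
clock: 6.65
position: [0.5247, -0.1326, 0.1267]
ee_rot: [0.008, 0.981, -0.192, 0.028]
contact_force: [0.0, -1.1, 0.2]
width: -0.0
```

Request:
play_rows --series '[{"fingers":1,"dx":0,"dy":0,"dz":15,"turn":0},{"fingers":1,"dx":0,"dy":0,"dz":20,"turn":0},{"fingers":1,"dx":0,"dy":0,"dz":30,"turn":0},{"fingers":1,"dx":0,"dy":0,"dz":30,"turn":0},{"fingers":1,"dx":0,"dy":0,"dz":0,"turn":0},{"fingers":1,"dx":0,"dy":0,"dz":0,"turn":0}]'

```text
clock: 7.15
position: [0.5223, -0.1319, 0.2282]
ee_rot: [0.008, 0.981, -0.192, 0.027]
contact_force: [0.2, 0.2, -0.5]
width: -0.0
```

```bash
python3 look.py c6.png
```

```text
[ 0.52230112 -0.13186283  0.22821592] [ 0.19646866  0.15120362 -0.46499192] [ 0.02011227  0.0361812  -0.01190311]
```

View pics/c6.png

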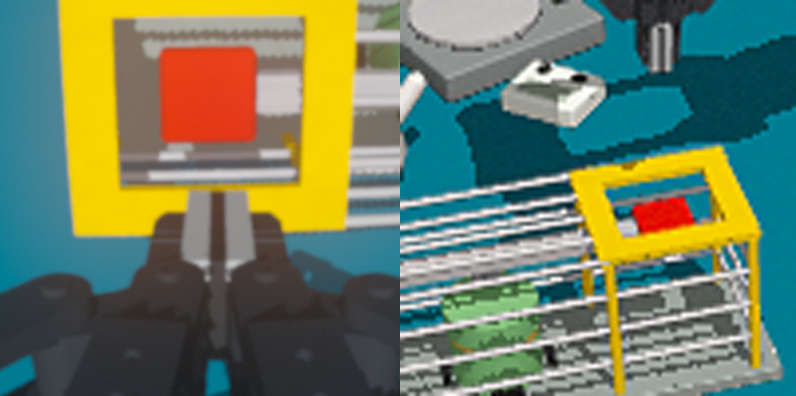

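The hand is out and the paddle is up, but there is a faint orange trace at (455,340) and (535,335). I'll measure how much band is left.

```bash
python3 - <<'E'
from h import *
b=get_image("scene"); 
a=cv2.imread("pics/scene0.png")[:,:,::-1]
for n,p in(("start",a),("now",b["pixels"])):
    c=p[225:262,325-95:360-95]; h=cv2.cvtColor(np.ascontiguousarray(c),cv2.COLOR_RGB2HSV)
    m=(abs(h[...,0].astype(int)-15)<8)&(h[...,1]>130); print(n,m.sum(),[(r+225,int(k)) for r,k in enumerate(m.sum(1)) if k])
c=lambda p:cv2.resize(np.ascontiguousarray(p[218:262,226:266]),(400,440),interpolation=cv2.INTER_NEAREST)
cv2.imwrite("pics/cmp.png",np.hstack([c(a),c(b["pixels"])])[:,:,::-1])
E
```

```text
start 60 [(240, 2), (241, 2), (242, 3), (243, 4), (244, 7), (245, 11), (246, 16), (247, 11), (248, 4)]
now 7 [(244, 1), (245, 2), (246, 1), (247, 1), (248, 2)]
```

View pics/cmp.png

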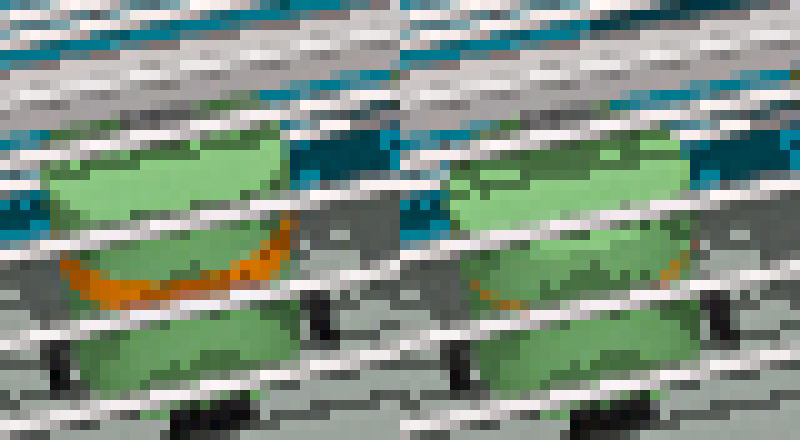

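About 7 of 60 orange pixels remain, perhaps 1 mm. That's too close to the 1.5 mm limit, so I'll press once more, a little harder, along the same path.

Request:
play_rows --series '[{"fingers":1,"dx":2.5,"dy":-0.5,"dz":-20,"turn":0},{"fingers":1,"dx":0,"dy":0,"dz":-20,"turn":0},{"fingers":1,"dx":0,"dy":0,"dz":-15,"turn":0},{"fingers":1,"dx":0,"dy":0,"dz":0,"turn":0},{"fingers":1,"dx":0,"dy":0,"dz":0,"turn":0}]'

```text
clock: 7.72
position: [0.5209, -0.1309, 0.1648]
ee_rot: [0.007, 0.981, -0.192, 0.021]
contact_force: [0.7, -0.1, -0.0]
width: 0.0001
```

Request:
play_rows --series '[{"fingers":1,"dx":4,"dy":-1.5,"dz":0,"turn":0},{"fingers":1,"dx":0,"dy":0,"dz":-10,"turn":0},{"fingers":1,"dx":0,"dy":0,"dz":0,"turn":0}]'

```text
clock: 7.97
position: [0.5253, -0.1325, 0.1542]
ee_rot: [0.006, 0.981, -0.192, 0.02]
contact_force: [-1.1, 0.1, -0.1]
width: 0.0002
```

Request:
play_rows --series '[{"fingers":1,"dx":0,"dy":0,"dz":-10,"turn":0},{"fingers":1,"dx":0,"dy":0,"dz":-10,"turn":0},{"fingers":1,"dx":0,"dy":0,"dz":0,"turn":0}]'

```text
clock: 8.22
position: [0.5267, -0.1331, 0.1339]
ee_rot: [0.007, 0.981, -0.192, 0.022]
contact_force: [0.6, -0.4, 0.1]
width: -0.0002
```

Request:
play_rows --series '[{"fingers":1,"dx":-1.5,"dy":0.5,"dz":-8,"turn":0},{"fingers":1,"dx":-0.5,"dy":0,"dz":-8,"turn":0},{"fingers":1,"dx":0,"dy":0,"dz":0,"turn":0}]'

```text
clock: 8.47
position: [0.5248, -0.1327, 0.1168]
ee_rot: [0.007, 0.981, -0.192, 0.023]
contact_force: [-0.3, 0.3, -0.3]
width: 0.0003
```

Request:
play_rows --series '[{"fingers":1,"dx":-1,"dy":0,"dz":-8,"turn":0},{"fingers":1,"dx":-0.5,"dy":0,"dz":-8,"turn":0},{"fingers":1,"dx":0,"dy":0,"dz":0,"turn":0}]'

```text
clock: 8.72
position: [0.5237, -0.1327, 0.0999]
ee_rot: [0.007, 0.981, -0.192, 0.024]
contact_force: [-1.0, 0.4, 1.9]
width: 0.0
```

Request:
play_rows --series '[{"fingers":1,"dx":0,"dy":0,"dz":-8,"turn":0},{"fingers":1,"dx":0,"dy":0,"dz":-8,"turn":0}]'

```text
clock: 8.88
position: [0.5248, -0.1332, 0.0844]
ee_rot: [0.007, 0.981, -0.192, 0.025]
contact_force: [-2.0, 0.2, 2.9]
width: -0.0003
```

Request:
play_rows --series '[{"fingers":1,"dx":0,"dy":0,"dz":-6,"turn":0},{"fingers":1,"dx":0,"dy":0,"dz":-4,"turn":0}]'

```text
clock: 9.05
position: [0.5258, -0.1336, 0.0745]
ee_rot: [0.007, 0.981, -0.192, 0.026]
contact_force: [-6.8, 3.2, 30.9]
width: -0.0002
```

Request:
play_rows --series '[{"fingers":1,"dx":0,"dy":0,"dz":-4,"turn":0},{"fingers":1,"dx":0,"dy":0,"dz":-4,"turn":0}]'

```text
clock: 9.22
position: [0.526, -0.1337, 0.0733]
ee_rot: [0.008, 0.981, -0.192, 0.027]
contact_force: [-11.8, 3.6, 39.5]
width: -0.0001
```

It took 40 N for only about 1 mm more travel, so this is the hard stop. Withdrawing.

Request:
play_rows --series '[{"fingers":1,"dx":0,"dy":0,"dz":5,"turn":0},{"fingers":1,"dx":0,"dy":0,"dz":6,"turn":0},{"fingers":1,"dx":0,"dy":0,"dz":8,"turn":0},{"fingers":1,"dx":0,"dy":0,"dz":8,"turn":0}]'

```text
clock: 9.55
position: [0.5247, -0.1332, 0.1025]
ee_rot: [0.008, 0.981, -0.192, 0.027]
contact_force: [1.0, 0.5, 0.3]
width: -0.0004
```

Request:
play_rows --series '[{"fingers":1,"dx":0,"dy":0,"dz":10,"turn":0},{"fingers":1,"dx":0,"dy":0,"dz":12,"turn":0}]'

```text
clock: 9.72
position: [0.5241, -0.133, 0.1245]
ee_rot: [0.008, 0.981, -0.192, 0.026]
contact_force: [-0.3, -0.3, -0.1]
width: 0.0001
```

Request:
play_rows --series '[{"fingers":1,"dx":0,"dy":0,"dz":15,"turn":0},{"fingers":1,"dx":0,"dy":0,"dz":20,"turn":0},{"fingers":1,"dx":0,"dy":0,"dz":30,"turn":0},{"fingers":1,"dx":0,"dy":0,"dz":30,"turn":0},{"fingers":1,"dx":0,"dy":0,"dz":0,"turn":0},{"fingers":1,"dx":0,"dy":0,"dz":0,"turn":0}]'

```text
clock: 10.22
position: [0.5232, -0.1328, 0.2248]
ee_rot: [0.007, 0.981, -0.192, 0.024]
contact_force: [0.6, 1.0, -0.6]
width: -0.0
```

```bash
python3 - <<'E'
from h import *
b=get_image("scene"); s=get_state(); print(s["position"],s["contact_force"],s["clock"])
c=b["pixels"][225:262,230:265]; h=cv2.cvtColor(np.ascontiguousarray(c),cv2.COLOR_RGB2HSV)
m=(abs(h[...,0].astype(int)-15)<8)&(h[...,1]>130); print(m.sum())
a=cv2.imread("pics/scene0.png")[:,:,::-1]
for n,p in(("start",a),("now",b["pixels"])):
    h=cv2.cvtColor(np.ascontiguousarray(p[190:235,265:312]),cv2.COLOR_RGB2HSV); r=((h[...,0]<8)|(h[...,0]>172))&(h[...,1]>150); print(n,"paddle px",r.sum(),np.argwhere(r).mean(0)+[190,265])
E
```

```text
[ 0.52379044 -0.13306744  0.22511249] [ 0.49559639 -0.58917534  1.15193814] 10.2667
7
start paddle px 97 [213.73195876 285.83505155]
now paddle px 98 [213.69387755 285.7244898 ]
```

The orange count didn't change after the harder press, so the lid is against its stop. The paddle is back at its starting pixel position, so I'm handing in.

```bash
python3 -c "
from rig import *
print(sign_off())"
```

```text
the job is handed in; nothing more can be done
None
```

I pressed the sage-green tin's lid down through the guard window with the closed fingers, then drew the hand out, and the job is handed in at about 10.3 s; no verdict was reported.

- **Pressing:** I pressed twice, to about 22 N and then about 40 N. On the second press the last 9 N or so moved the paddle only about 1 mm, which is what the firm stop should feel like.
- **Lever and hand:** The paddle is back at its starting place in the image to within 0.2 pixel. The hand stands clear above the frame with only noise on the force reading.
- **Guard:** I saw no sign of touching it. The pictures showed clearance, and the only forces came while the fingers were on the paddle.
- **Lid:** A faint orange trace remains under it, 7 pixels against 60 at the start. It was 7 both before and after the harder press, so I take it as how the closed lid looks, but the picture alone doesn't prove it.
- **Tool length:** The fingertips met the paddle roughly 15 mm later than the stated tip distance suggested, so I worked from the force reading instead.
- **Not checked:** I didn't measure the other press, the tins' positions or the crockery at the end. The hand never went near them.

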